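Slide a jack saddle along the rail into the corner of a bench dial gauge

TASK

The round steel saddle lying on the plate of the bench dial gauge is due for its diameter check: with the fingertips push it gently back against the rail, well short of the dial, then slide it along the rail, keeping it against the rail, until it sits fully home in the corner against both rail and end stop with the dial's plunger riding on its rim. Do not pinch it or lift it off the plate; leave it there by itself, and leave everything else on the bench where it is.

Things in the scene. Friction and masses are not known exactly. Their poses are not given: they have to be found in the camera images.
- gauge: Bench dial gauge, fixed: dark steel plate 20 mm thick. Origin on the table under the plate; z up, y along the rail towards the end stop, x from the front edge towards the rail. In this frame (mm): main plate x -60 to 70, y -170 to 35; narrower pocket end x -30 to 70, y 35 to 140. Gauge and saddle are smooth oiled steel (friction about 0.25).
- rail_face (a point): Middle of the lower edge of the rail's working face, on the plate's top (gauge frame x 45, y -17.5, z 20 mm). The bright steel rail lies along the plate's far edge: x 45 to 70, y -160 to 125, 16 mm high (top z 36).
- home (a point): Point on the gauge where the saddle's centre (half-way up) is when it is fully home, touching both rail and end stop; axes as the gauge's (gauge frame x 20, y 75, z 32 mm).
- stop_face (a point): Spot on the end stop's face that the saddle's rim touches when home (gauge frame x 20, y 100, z 32 mm). The end stop is a steel block at the end of the rail: x 0 to 45, y 100 to 125, 26 mm high (top z 46).
- dial (a point): Centre of the dial's face, which looks up (gauge frame x -64, y 75, z 43 mm); case of diameter 57 mm, top z 45. Its stem is held in a steel clamp block on the plate opposite the rail: x -30 to -12, y 63 to 87, top z 50.
- plunger (a joint): Travel of the dial's plunger, m: 0 = out, grows as it is pressed in, away from the rail, to 0.010 at most; about 0.004 with the saddle home. Light spring, 1.0 N out, 1.4 N then. Its round tip (6 mm ball) points at the rail on the gauge's line y 75, z 32 mm; when out it stands 46 mm from the rail's face, so a saddle coming along the rail pushes it in over the last 15 mm.
- saddle_center (a point): Centre (half-way up) of the loose round steel saddle to be checked: a disc of diameter 50 mm, 24 mm thick, with concentric grooves in its top, about 0.37 kg, lying flat on the gauge's plate (its centre 32, its top 44 mm over the table). It starts 13 to 37 mm clear of the rail's face and 80 to 135 mm short of home along the rail.
- master: Bystander: small stepped steel setting piece, diameter 28, 26 mm tall, standing on the plate near its end away from the end stop (origin under it).
- coupler: Bystander: steel quick coupler standing on end, diameter 30, 53 mm tall (origin under it), on the table in front of or beside the plate.
- cap: Bystander: dust cap, diameter 38, 20 mm tall, with a small lug (origin under it), on the table in front of or beside the plate.
- spanner: Bystander: open spanner 170 mm long lying on the table behind the rail.
- cylinder: Bystander: finished black hydraulic cylinder, diameter 89, 142 mm tall, with a coupler on its side, standing on the table beyond the end stop's end of the gauge (origin under it).
- spare1: Bystander: another saddle of the same kind, lying in the blue bin on the table to the right (origin under it).
- spare2: Bystander: another saddle of the same kind, lying in the blue bin on the table to the right (origin under it).
Not all that is in view belongs to the job. What is shaped like the part that bears saddle_center but black or yellow is not meant.

How it is judged:
By the outcome, as a careful person would: the job done as asked, in the order asked, and still so for the second after the job is handed in, with the robot touching nothing.
It also fails if it takes over 43 s, if anything falls off the work surface, if the arm or the gripper's body presses on something with over 40 N, if the wrist force passes 120 N, or if a joint passes its speed limit or range.

ROBOT

A 6-joint arm with a two-finger parallel gripper is mounted at the origin on the work surface. World frame = base frame: x ahead of the robot, y to its left, z up, the work surface at z = 0. Lengths are in m, angles in rad, forces in N, time in s.
With the tool pointing down it reaches from about 0.25 to 0.725 m from the base axis. Payload 4 kg.
Tool frame: the origin (TCP) lies midway between the tips of the shut fingers; the grasp point (between the pads) lies r.pinch_z behind it (r.pinch_z is the distance from the TCP to the grasp point, in m); z points along the fingers, y is the line along which they close (so a half turn about z gives the same grasp; the last joint's range is limited). The gripper opens to 85 mm and grips with 20 to 120 N. Pads are 22 mm wide; open, the fingers measure 114 mm over their backs; the gripper's body (76 mm by 85 mm) begins 54 mm behind the grasp point. The pads swing forward as they close: fully open they stand 13 mm farther back than shut.
Start: joints at [1.149, 0.241, 0.005, 1.335, 0, 1.571], TCP at [0.205, 0.456, 0.193] pointing down, gripper open.
Joint ranges: [-2.72, 2.72], [-1.05, 1.87], [-1.09, 1.28], [-1.99, 2.15], [-1.42, 1.44], [-3.14, 3.14]. Speed limits (rad/s): [2.79, 2.79, 3.14, 3.14, 3.14, 3.14].

INTERFACE

Orientations are given as a unit quaternion [x, y, z, w].
In Python, from bench import r gives the robot as it stands.
- The arm moves only by the tool servo_tool, never from a script. Its argument "deltas" is a list of rows, each a list of 3 entries, a list of its own where there are three numbers: the finger opening in mm, from 0 to 85.4, then the shift along the tool's x, y, z as a fraction of full scale, then the turn, a rotation vector about the tool's x, y, z as a fraction of full scale. In form: [[fingers, [dx, dy, dz], [rx, ry, rz]], ...]. A call has 1 to 12 rows; each row shifts and turns the commanded pose from where the row before left it, along the tool's axes as they then stand; what a row does not reach is not made up. Full scale, the value 1, is 20 cm for a shift and 2 rad for a turn. A row lasts 1/8 s, in which the tool goes at most 62.5 mm and 10.7 degrees, less where a joint would pass 70% of its speed; a pose out of reach is approached as far as the arm can. A call with a number of a shift or a turn outside -1 to 1 is refused whole. A call with a gripper value outside its range is refused whole. The fingers move at their own pace and stop on an object; "squeeze" is the grip in N (left out, the last holds). Time passes only in rows, so rows that do not move let the fingers close. It gives the time, the measured TCP pose, the force, the opening and the grip force at its end, in the units of the state.
- r.observe(): the state, without advancing time (a new reading comes with each control period).
- r.grab_frame(name): name is "scene" or "top" or "wrist"; returns a dict with "image" (400x640x3 uint8, red, green, blue), "fov_y" (degrees; the focal length in pixels is half the picture's height over the tangent of half this angle, whatever the lens; pixels are square), "cx", "cy" (the principal point, pixels), "camera_from_world" (4x4, takes a point from world to camera coordinates); the wrist camera has in their place "mount" (4x4, takes a point from camera to tool coordinates, whose origin is the TCP and whose axes are the flange's). Camera axes: x right, y up, looking along -z (the intrinsics and any distortion apply to the point x, -y, -z); pixel columns grow to the right and rows downward; lengths in m; the calibration is good to about 2 mm. A picture is of the moment at which its call begins: read the wrist's pose just before it. There is no depth.
- r.finish_job(): hands the job in; it is judged then, once.
The state is a dict: "time_s": time; "joints": joint angles; "joint_vel": joint speeds; "tau": joint torques, N m; "tcp_pos": TCP position; "orientation": TCP orientation; "contact_force": force on the tool from outside, world axes, zero at the start; "moment": the same for the moment, N m; "width": opening from 0.0 (shut) to 1.0 (fully open); "grip_force": force on a finger pad.
Only numpy, scipy, OpenCV 4.12 (cv2) and the standard library are available. Lean on these libraries where they do the work, as an engineer would, in place of code of your own. Each camera call takes 0.05 s, during which the arm holds its last target. There are 200 camera calls.

## Working session

There is one attempt and no reset: what is moved stays moved. The work goes in short steps, Python scripts to look and compute and a tool call to move; the robot and the scene stay as the last step left them, time stands still between calls to the robot, and variables do not carry over. Pictures are saved under pics/ and viewed, at most 10 in all, crops included, and the job is handed in when it is done.

Besides the shell and the picture viewer there is one more tool, called after "Request:" by a JSON object that holds its "op" and its "data", one argument or row to a line. servo_tool: Moves the arm, as the interface text tells. Shift numbers are shares of 20 cm and turn numbers shares of 2 rad, none past 1 either way. Its arguments: {"type":"object","properties":{"deltas":{"type":"array"},"squeeze":{"type":"number"}},"required":["deltas"]}

```bash
mkdir -p pics; ls; python3 - <<'E'
from bench import r
import cv2,numpy as np
o=r.observe();print(o['tcp_pos'],o['orientation'],o['time_s'],r.pinch_z)
for n in('scene','top'):
    f=r.grab_frame(n);cv2.imwrite(f'pics/{n}0.png',f['image'][:,:,::-1]);print(n,{k:v for k,v in f.items() if k!='image'})
    np.savez(f'pics/{n}0.npz',**f)
E
```

```text
pics
[0.20440519 0.45551617 0.19170828] [ 2.09347153e-01  9.77840813e-01 -1.03131626e-03 -2.23983588e-04] 0.0 0.0187
scene {'fov_y': 52.67220399548738, 'cx': 317.4248366328205, 'cy': 204.6947614685952, 'camera_from_world': array([[ 0.661768  ,  0.749351  ,  0.02315582, -0.27849554],
       [-0.42724716,  0.35157107,  0.83298118,  0.21876998],
       [ 0.61605436, -0.56113355,  0.55281657, -1.59619228],
       [ 0.        ,  0.        ,  0.        ,  1.        ]])}
top {'fov_y': 55.96067918122867, 'cx': 316.21967685502165, 'cy': 202.0476283168977, 'camera_from_world': array([[-0.01797558, -0.99928622,  0.03322528, -0.1246474 ],
       [ 0.99286301, -0.01392186,  0.118445  , -0.55669213],
       [-0.1178979 ,  0.03511727,  0.99240459, -1.04838817],
       [ 0.        ,  0.        ,  0.        ,  1.        ]])}
```

View pics/scene0.png

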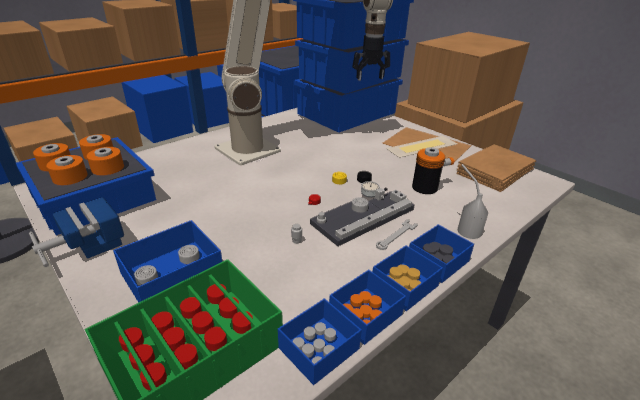

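View pics/top0.png

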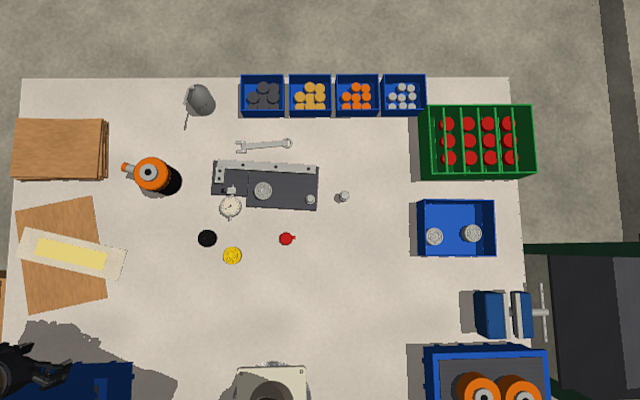

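Top view: the candidates are the steel saddle on the plate (263,190), the black decoy (207,238), the yellow decoy (232,255) and the spares in the bin (434,236) and (473,233). I choose (263,190) and check it in a close crop.

```bash
python3 - <<'E'
import cv2
a=cv2.imread('pics/top0.png')[148:222,200:360];cv2.imwrite('pics/c1.png',cv2.resize(a,None,fx=5,fy=5,interpolation=cv2.INTER_CUBIC))
a=cv2.imread('pics/scene0.png')[170:250,290:430];cv2.imwrite('pics/c2.png',cv2.resize(a,None,fx=5,fy=5,interpolation=cv2.INTER_CUBIC))
E
```

```text
(no output)
```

View pics/c1.png

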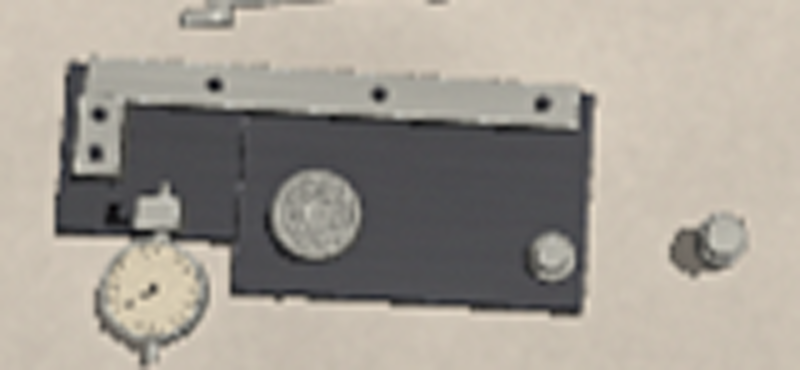

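View pics/c2.png

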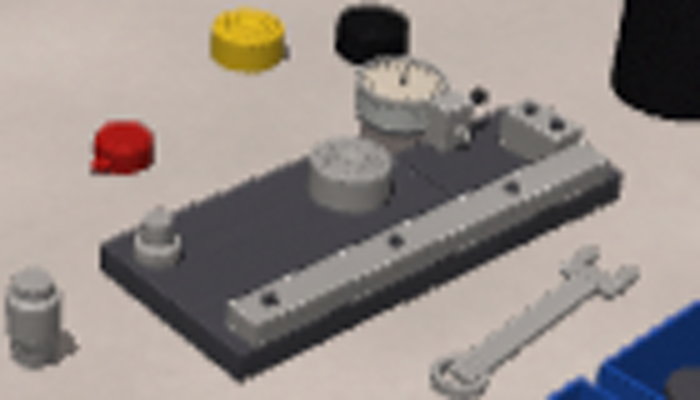

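Crops: in c1 the saddle's top is centred at about (316,214), a grey grooved disc on the plate, with the master at (552,257) and the dial at (152,291). The plate corners are clear. In c2 the saddle's top is at about (350,160).

```bash
cat > h.py <<'E'
import numpy as np,cv2
from scipy.optimize import least_squares
def load(n):return dict(np.load(f'pics/{n}.npz'))
def foc(f):return 200/np.tan(np.radians(f['fov_y'])/2)
def ray(f,p,T=None):
    """T: world_from_camera"""
    T=np.linalg.inv(f['camera_from_world']) if T is None else T
    d=np.array([(p[0]-f['cx'])/foc(f),-(p[1]-f['cy'])/foc(f),-1]);return T[:3,3],T[:3,:3]@d
def onz(f,p,z,T=None):
    c,d=ray(f,p,T);return c+d*(z-c[2])/d[2]
def cross(rs):
    A=0;b=0
    for c,d in rs:
        d=d/np.linalg.norm(d);P=np.eye(3)-np.outer(d,d);A=A+P;b=b+P@c
    return np.linalg.solve(A,b)
def fit(M,W):
    """yaw + xy from model/world xy"""
    M=np.array(M)[:,:2];W=np.array(W)[:,:2];m,w=M.mean(0),W.mean(0)
    a=np.sum((M-m)*(W-w));b=np.sum((M-m)[:,0]*(W-w)[:,1]-(M-m)[:,1]*(W-w)[:,0])
    y=np.arctan2(b,a);R=np.array([[np.cos(y),-np.sin(y)],[np.sin(y),np.cos(y)]]);t=w-R@m
    return y,t,R,np.array(W)-(M@R.T+t)
def g(t,R,p):return R.T@(np.asarray(p)[:2]-t)
E
python3 - <<'E'
from h import *
F={'top':(load('top0'),200,148),'scene':(load('scene0'),290,170)}
px=lambda n,u:((u[0]+.5)/5-.5+F[n][1],(u[1]+.5)/5-.5+F[n][2])
S={'top':[((580,314),(-60,-170,20)),((232,293),(-60,35,20)),((595,95),(70,-170,20)),((70,63),(70,140,20)),((57,233),(-30,140,20)),((578,128),(45,-160,36)),((126,103),(45,100,36))],
'scene':[((102,250),(-60,-170,20)),((240,365),(70,-170,20)),((622,175),(70,140,20)),((228,300),(45,-160,36))]}
sad={'top':(316,214),'scene':(350,160)}
for n in S:
    W=[onz(F[n][0],px(n,u),m[2]/1e3) for u,m in S[n]];M=np.array([m for _,m in S[n]])/1e3
    y,t,R,e=fit(M,W);print(n,'yaw',y,'t',t);print((e*1e3).round(1).tolist())
    s=onz(F[n][0],px(n,sad[n]),.044);print('saddle',s,'gauge mm',g(t,R,s)*1e3)
print('tri',cross([ray(F[n][0],px(n,sad[n])) for n in F]), 'corner',cross([ray(F['top'][0],px('top',(580,314))),ray(F['scene'][0],px('scene',(102,250)))]))
E
```

```text
top yaw -0.07120563405610504 t [0.60432335 0.03099731]
[[-0.4, 2.5], [0.2, -0.5], [-0.3, 0.5], [0.0, -1.0], [-0.7, -2.1], [1.0, -0.3], [0.2, 0.9]]
saddle [0.58915913 0.01857258 0.044     ] gauge mm [-14.24182923 -13.47210643]
scene yaw -0.06225937984578966 t [0.60799478 0.03050328]
[[3.5, -0.1], [1.9, -3.8], [-0.2, -0.6], [-5.2, 4.6]]
saddle [0.59090442 0.01812076 0.044     ] gauge mm [-16.28682074 -13.42187764]
tri [0.58961343 0.0189984  0.04292488] corner [ 0.53350284 -0.1309399   0.01367291]
```

Measured: the saddle is at gauge (-15,-13.5) mm and its top at 43 mm (44 expected). The plate corner came out at 14 mm (20 expected). It lies within the stated start range. I'll shut the fingers and move to a standoff in front of it.

Request:
{"op": "servo_tool", "data": {
  "deltas": [
    [0,[-0.1,-0.054,0],[0,0,0]],
    [0,[-0.2,-0.108,0],[0,0,0]],
    [0,[-0.2,-0.108,0.04],[0,0,0]],
    [0,[-0.2,-0.108,0.04],[0,0,0]],
    [0,[-0.2,-0.108,0.04],[0,0,0]],
    [0,[-0.2,-0.108,0.04],[0,0,0]],
    [0,[-0.2,-0.108,0.04],[0,0,0]],
    [0,[-0.2,-0.108,0.04],[0,0,0]],
    [0,[-0.2,-0.108,0.04],[0,0,0]],
    [0,[-0.2,-0.108,0.04],[0,0,0]],
    [0,[-0.2,-0.108,0.04],[0,0,0]],
    [0,[-0.2,-0.108,0.04],[0,0,0]]
  ],
  "squeeze": 20
}}

```text
time_s: 1.6
tcp_pos: [0.5231, 0.0399, 0.1119]
orientation: [0.209, 0.978, -0.0, -0.0]
contact_force: [-0.2, -0.4, -0.9]
width: 0.002
grip_force: 0.0
```

Request:
{"op": "servo_tool", "data": {
  "deltas": [
    [0,[-0.1,-0.054,0.04],[0,0,0]],
    [0,[0,0,0],[0,0,-0.0875]],
    [0,[0,0,0],[0,0,-0.0875]],
    [0,[0,0,0],[0,0,0]]
  ]
}}

```text
time_s: 2.1
tcp_pos: [0.5359, 0.0236, 0.1041]
orientation: [0.037, 0.999, 0.0, -0.001]
contact_force: [1.0, 0.4, -0.2]
width: 0.0
grip_force: 0.0
```

```bash
python3 - <<'E'
from bench import r
import cv2,numpy as np
o=r.observe();print(o['tcp_pos'],o['orientation'],o['time_s'],o['joints'],o['contact_force'],o['width'])
f=r.grab_frame('wrist');cv2.imwrite('pics/w1.png',f['image'][:,:,::-1]);print({k:v for k,v in f.items() if k!='image'})
np.savez('pics/w1.npz',p=o['tcp_pos'],q=o['orientation'],**f)
E
```

```text
[0.53591459 0.02362203 0.10413503] [ 3.66385660e-02  9.99328366e-01  1.30003758e-04 -6.44212058e-04] 2.1 [ 4.38180674e-02  3.66668260e-01 -5.66100212e-02  1.14878140e+00
  3.62727186e-04  1.17111390e-01] [ 0.98970339  0.35083583 -0.19388804] 0.0001222778476695236
{'fov_y': 64.51374582762283, 'cx': 316.25505793113877, 'cy': 197.7717651053332, 'mount': array([[-1.46562326e-03,  9.65878519e-01,  2.58991388e-01,
         6.42704827e-02],
       [ 9.99998610e-01,  1.20979168e-03,  1.14717878e-03,
         6.21713647e-04],
       [ 7.94709718e-04,  2.58992709e-01, -9.65878949e-01,
        -1.80211567e-01],
       [ 0.00000000e+00,  0.00000000e+00,  0.00000000e+00,
         1.00000000e+00]])}
```

View pics/w1.png

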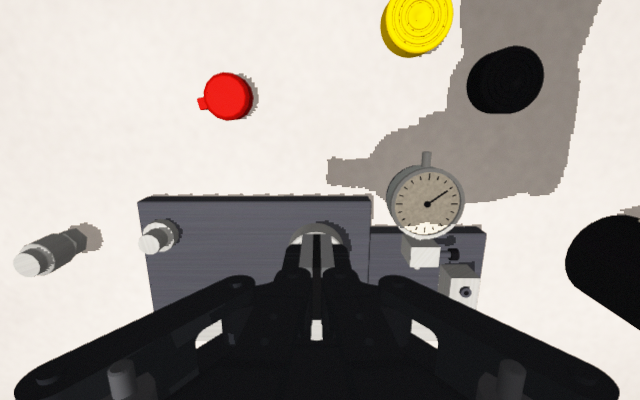

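The wrist view shows the plate's front corners at (138,198) and (371,196), and the pocket corner at (486,229). The saddle's front rim is at about (318,222), with the red cap (228,97), the dial and the coupler clear of the fingers.

```bash
cat >> h.py <<'E'
from scipy.spatial.transform import Rotation as Ro
def wT(f):
    T=np.eye(4);T[:3,:3]=Ro.from_quat(f['q']).as_matrix();T[:3,3]=f['p'];return T@f['mount']
def proj(f,P,T):
    c=np.linalg.inv(T)@np.append(P,1);return f['cx']+foc(f)*c[0]/-c[2],f['cy']-foc(f)*c[1]/-c[2]
E
python3 - <<'E'
from h import *
f=load('w1');T=wT(f)
S=[((138,198),(-60,-170)),((371,196),(-60,35)),((486,229),(-30,140)),((371,228),(-30,35))]
M=np.array([m for _,m in S])/1e3;W=[onz(f,u,.02,T) for u,_ in S]
y,t,R,e=fit(M,W);print(y,t,(e*1e3).round(1).tolist())
t0=np.array([.6045,.031]);y0=-.071;R0=np.array([[np.cos(y0),-np.sin(y0)],[np.sin(y0),np.cos(y0)]])
for P in[(-60,-170),(-60,35),(-30,140)]:print(proj(f,np.append(R0@(np.array(P)/1e3)+t0,.02),T))
for u in[(318,222),(289,240),(347,240)]:print('rim',g(t0,R0,onz(f,u,.044,T))*1e3)
print('tcp gauge',g(t0,R0,f['p'])*1e3)
E
```

```text
-0.06975004415470024 [0.60204417 0.03231458] [[0.8, 2.9], [-0.3, -0.8], [0.3, -2.7], [-0.9, 0.5]]
(np.float64(133.61137000535197), np.float64(199.9573529148117))
(np.float64(370.52703946935475), np.float64(199.13447256190813))
(np.float64(487.3825991350401), np.float64(231.31363269187844))
rim [-47.68548161 -10.5528909 ]
rim [-32.28527797 -34.2011416 ]
rim [-32.11924345  13.02021842]
tcp gauge [-67.88921592 -12.22485862]
```

Request:
{"op": "servo_tool", "data": {
  "deltas": [
    [0,[0,0,0.15],[0,0,0]],
    [0,[0,0,0.15],[0,0,0]],
    [0,[0,0,0.07],[0,0,0]],
    [0,[-0.03,0,0],[0,0,0]],
    [0,[-0.025,0,0],[0,0,0]],
    [0,[-0.02,0,0],[0,0,0]],
    [0,[-0.02,0,0],[0,0,0]],
    [0,[-0.02,0,0],[0,0,0]],
    [0,[-0.02,0,0],[0,0,0]],
    [0,[-0.02,0,0],[0,0,0]],
    [0,[0,0,0],[0,0,0]]
  ]
}}

```text
time_s: 3.52
tcp_pos: [0.5678, 0.0209, 0.0306]
orientation: [0.036, 0.999, 0.0, 0.0]
contact_force: [0.1, 0.4, 1.0]
width: -0.001
grip_force: 0.0
```

```bash
python3 - <<'E'
from bench import r
import cv2,numpy as np
from h import *
o=r.observe();print(o['tcp_pos'],o['time_s'],o['contact_force'])
y0=-.07;R0=np.array([[np.cos(y0),-np.sin(y0)],[np.sin(y0),np.cos(y0)]]);print(g(np.array([.6035,.0315]),R0,o['tcp_pos'])*1e3)
f=r.grab_frame('wrist')['image'][:,:,::-1]
s=r.grab_frame('scene')['image'][170:250,290:430,::-1]
s=cv2.resize(s,(640,366),interpolation=cv2.INTER_CUBIC)
cv2.imwrite('pics/w2.png',np.vstack([s,f[150:380]]))
E
```

```text
[0.56775148 0.02094293 0.0305557 ] 3.525 [0.06173369 0.36088391 1.00952165]
[-34.92258037 -13.03156896]
```

View pics/w2.png

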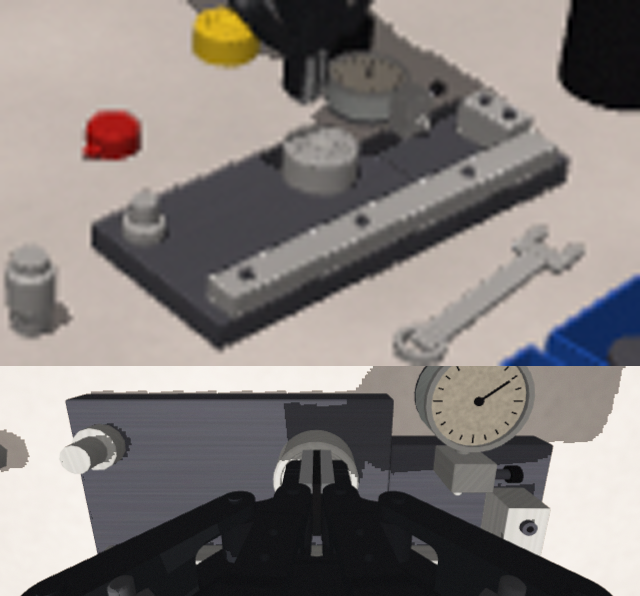

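```bash
python3 - <<'E'
from bench import r
import cv2,numpy as np
from h import *
o=r.observe();print(o['tcp_pos'])
f=load('scene0');T=np.linalg.inv(f['camera_from_world'])
k=640/140
for P in [o['tcp_pos'],[.5896,.0188,.044]]:
    u=proj(f,np.array(P),T);print(u,((u[0]-290)*k,(u[1]-170)*k))
a=r.grab_frame('scene')['image'][170:250,290:430,::-1]
b=r.grab_frame('top')['image'][148:222,200:360,::-1]
cv2.imwrite('pics/w3.png',np.vstack([cv2.resize(a,(640,366),interpolation=3)[:250],cv2.resize(b,(640,296),interpolation=3)]))
E
```

```text
[0.56730757 0.02095106 0.03050953]
(np.float64(354.30591757974065), np.float64(201.711033608852)) (np.float64(293.9699089359572), np.float64(144.96472506903774))
(np.float64(359.44162750362193), np.float64(201.33918380118422)) (np.float64(317.4474400165574), np.float64(143.26484023398498))
```

View pics/w3.png

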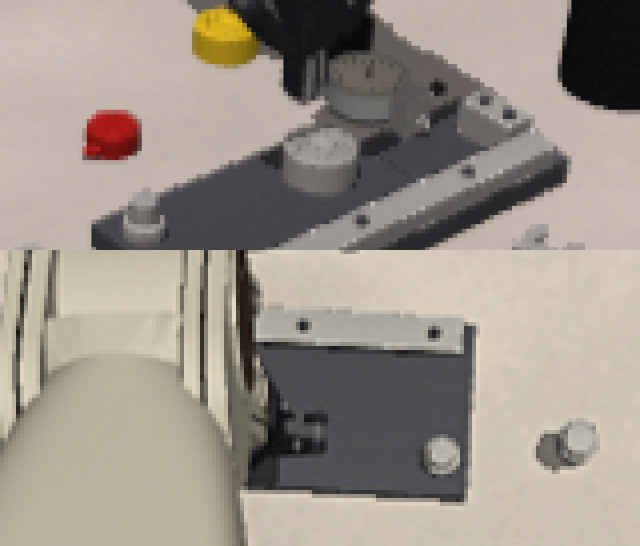

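```bash
python3 - <<'E'
from h import *
from bench import r
f=load('scene0');T=np.linalg.inv(f['camera_from_world'])
print(proj(f,np.array([.2044,.4555,.1917]),T),proj(f,np.array([.2044,.4555,.2047]),T))
o=r.observe();print(o['tcp_pos'],o['orientation'],o['joints'],o['width'],o['contact_force'])
w=r.grab_frame('wrist');im=w['image'];d=dict(w,p=o['tcp_pos'],q=o['orientation']);np.savez('pics/w4.npz',**d)
M=w['mount'];mi=np.linalg.inv(M)
for x in(-.011,0,.011):
  for z in(0,-.02,-.04):
    c=mi@np.array([x,0,z,1]);print(x,z,(w['cx']+foc(w)*c[0]/-c[2]).round(),(w['cy']-foc(w)*c[1]/-c[2]).round())
a=im[180:290,240:400,::-1];cv2.imwrite('pics/w4.png',cv2.resize(a,None,fx=5,fy=5,interpolation=3))
E
```

```text
(np.float64(367.9412394242245), np.float64(92.14204735217429)) (np.float64(368.2417684396898), np.float64(88.92757658126088))
[0.56722743 0.02095421 0.03054512] [ 3.59053475e-02  9.99355184e-01 -2.66112099e-06 -1.50221578e-04] [ 3.69146966e-02  4.90228905e-01 -7.16428723e-02  1.00922458e+00
  1.65531323e-05  1.08740829e-01] -0.0018220531398266268 [ 0.29630716  0.53185181 -0.55380081]
-0.011 0 316.0 240.0
-0.011 -0.02 316.0 255.0
-0.011 -0.04 315.0 272.0
0 0 316.0 223.0
0 -0.02 316.0 236.0
0 -0.04 315.0 251.0
0.011 0 316.0 206.0
0.011 -0.02 315.0 216.0
0.011 -0.04 315.0 230.0
```

View pics/w4.png

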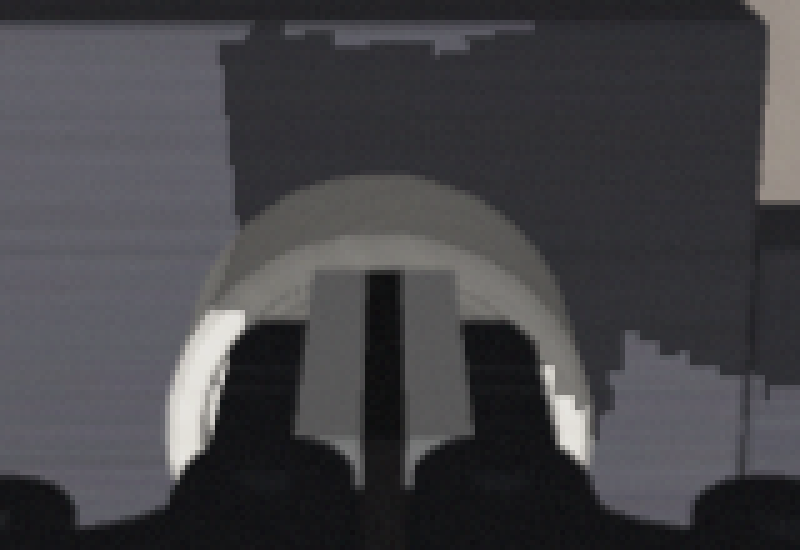

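The crop shows the pads' lower ends at raw row 234, passing over the saddle's top. The saddle is unmoved and the scene view agrees, so the real fingertips stand well above the reported TCP. I'll triangulate how far.

```bash
python3 - <<'E'
from h import *
f=load('scene0');w=load('w4');T=wT(w);k=640/140
R=Ro.from_quat(w['q']).as_matrix()
for s in[(290,98),(300,100),(312,98),(322,92)]:
    u=(s[0]/k+290,s[1]/k+170)
    X=cross([ray(f,u),ray(w,(317,233.6),T)]);print(s,X,'tool',R.T@(X-w['p']))
for dz in(.035,.04,.045,.05):
    X=w['p']+R@np.array([0,0,-dz]);u=proj(f,X,np.linalg.inv(f['camera_from_world']));print(dz,(u[0]-290)*k,(u[1]-170)*k)
E
```

```text
(290, 98) [0.56026653 0.02175345 0.06405652] tool [ 0.00701037  0.00029709 -0.03350931]
(300, 100) [0.56319556 0.02401354 0.0623334 ] tool [ 0.00425056  0.00276158 -0.03178705]
(312, 98) [0.56581142 0.02696309 0.06313811] tool [ 0.00185336  0.00589124 -0.03259254]
(322, 92) [0.56710354 0.02964774 0.06663199] tool [ 0.00075829  0.00866164 -0.03608679]
0.035 297.79507270944276 100.60218610870236
0.04 298.3628441853967 94.1637382023655
0.045 298.93319617340006 87.69602765585633
0.05 299.5061463061003 81.19885451745644
```

The fingertips stand about 35 mm behind the reported TCP. I'll back off and lower by that amount, watching the force.

Request:
{"op": "servo_tool", "data": {
  "deltas": [
    [0,[0.1,0,0],[0,0,0]],
    [0,[0.09,0,0],[0,0,0]],
    [0,[0,0,0.06],[0,0,0]],
    [0,[0,0,0.05],[0,0,0]],
    [0,[0,0,0.025],[0,0,0]],
    [0,[0,0,0],[0,0,0]],
    [0,[0,0,0],[0,0,0]]
  ]
}}

```text
time_s: 4.65
tcp_pos: [0.5299, 0.0237, 0.0036]
orientation: [0.036, 0.999, 0.0, 0.0]
contact_force: [0.1, 0.0, -0.2]
width: 0.001
grip_force: 0.0
```

Request:
{"op": "servo_tool", "data": {
  "deltas": [
    [0,[0,0,0.015],[0,0,0]],
    [0,[0,0,0.015],[0,0,0]],
    [0,[0,0,0.01],[0,0,0]],
    [0,[0,0,0],[0,0,0]]
  ]
}}

```text
time_s: 5.15
tcp_pos: [0.5293, 0.0237, -0.0046]
orientation: [0.036, 0.999, -0.0, -0.0]
contact_force: [0.5, -0.2, 0.7]
width: 0.002
grip_force: 0.0
```

```bash
python3 - <<'E'
from bench import r
import cv2,numpy as np
o=r.observe();print(o['tcp_pos'],o['time_s'],o['contact_force'])
f=r.grab_frame('wrist');np.savez('pics/w5.npz',p=o['tcp_pos'],q=o['orientation'],**f)
f=f['image'][:,:,::-1]
s=r.grab_frame('scene')['image'][170:250,290:430,::-1]
s=cv2.resize(s,(640,366),interpolation=cv2.INTER_CUBIC)
cv2.imwrite('pics/w5.png',np.vstack([s[:320],f[100:360]]))
E
```

```text
[ 0.52929773  0.02365995 -0.0046029 ] 5.15 [ 0.4952531  -0.17081083  0.73325783]
```

View pics/w5.png

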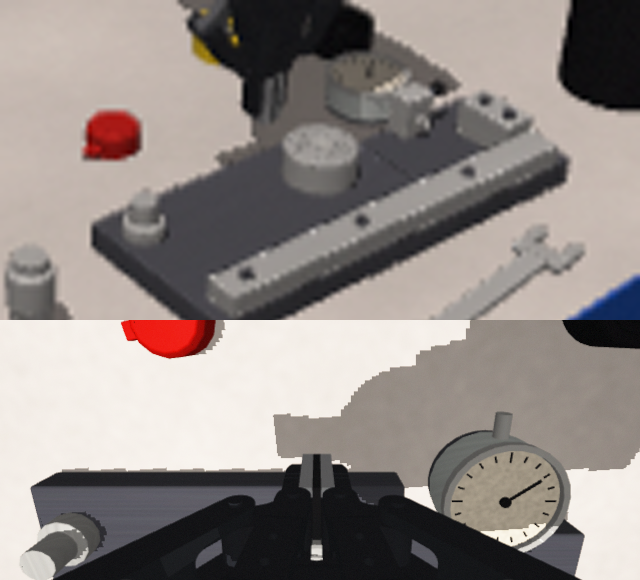

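TCP z is now below the plate's top with no force, which confirms the offset. The tips in the scene crop at (270,118) stand just in front of the plate's edge, the saddle is unmoved, and everything else is in place. I'll go 4 mm lower and push gently.

Request:
{"op": "servo_tool", "data": {
  "deltas": [
    [0,[0,0,0.02],[0,0,0]],
    [0,[-0.05,0,0],[0,0,0]],
    [0,[-0.05,0,0],[0,0,0]],
    [0,[-0.02,0,0],[0,0,0]],
    [0,[-0.02,0,0],[0,0,0]],
    [0,[-0.02,0,0],[0,0,0]],
    [0,[-0.02,0,0],[0,0,0]],
    [0,[-0.02,0,0],[0,0,0]],
    [0,[-0.02,0,0],[0,0,0]],
    [0,[0,0,0],[0,0,0]]
  ]
}}

```text
time_s: 6.5
tcp_pos: [0.5743, 0.0205, -0.0082]
orientation: [0.036, 0.999, 0.0, 0.001]
contact_force: [-1.3, -0.0, 0.0]
width: 0.001
grip_force: 0.0
```

```bash
cat > look.py <<'E'
# saddle pose from scene view: bright grey top disc, dark-plate neighbours
from bench import r
from h import *
y0=-.07;R0=np.array([[np.cos(y0),-np.sin(y0)],[np.sin(y0),np.cos(y0)]]);t0=np.array([.6035,.0315])
def scene():
    f=r.grab_frame('scene');im=f['image'].astype(int)
    m=((im.min(2)>105)&(im.max(2)-im.min(2)<14)).astype(np.uint8)
    n,l,st,c=cv2.connectedComponentsWithStats(m[170:250,290:430],connectivity=4)
    for i in range(1,n):
        if st[i,4]>20:print('blob',st[i].tolist(),'gauge z44',(g(t0,R0,onz(f,c[i]+[290,170],.038))*1e3).round(1))
o=r.observe();print('tcp gauge',g(t0,R0,o['tcp_pos'])*1e3,o['tcp_pos'][2],o['contact_force'],o['time_s'])
E
python3 -c "
from look import *
scene()"
```

```text
tcp gauge [-28.38134465 -13.02290491] -0.008223146246879351 [-1.2559331  -0.04737412  0.03371755] 6.5
blob [101, 20, 15, 9, 59] gauge z44 [ 18.  121.9]
blob [46, 28, 76, 38, 505] gauge z44 [ 62.  -28.4]
blob [67, 31, 16, 14, 150] gauge z44 [  8.3 -13.6]
blob [27, 42, 9, 10, 59] gauge z44 [ -24.1 -152.8]
blob [86, 49, 42, 31, 287] gauge z44 [160.3 -39.9]
blob [1, 54, 11, 14, 87] gauge z44 [ -17.1 -247.2]
```

The saddle moves with the tips: centre at gauge x of about 8, as predicted from TCP + 36. 12 mm remain to the rail.

Request:
{"op": "servo_tool", "data": {
  "deltas": [
    [0,[-0.015,0,0],[0,0,0]],
    [0,[-0.015,0,0],[0,0,0]],
    [0,[-0.01,0,0],[0,0,0]],
    [0,[-0.007,0,0],[0,0,0]],
    [0,[0,0,0],[0,0,0]]
  ]
}}

```text
time_s: 7.18
tcp_pos: [0.5831, 0.0198, -0.0084]
orientation: [0.036, 0.999, 0.0, 0.0]
contact_force: [-0.1, -0.3, -0.7]
width: -0.002
grip_force: 0.2
```

Request:
{"op": "servo_tool", "data": {
  "deltas": [
    [0,[-0.006,0,0],[0,0,0]],
    [0,[0,0,0],[0,0,0]]
  ]
}}

```text
time_s: 7.42
tcp_pos: [0.584, 0.0198, -0.0084]
orientation: [0.036, 0.999, -0.0, 0.0]
contact_force: [-0.9, -0.4, 0.4]
width: 0.001
grip_force: 0.3
```

Request:
{"op": "servo_tool", "data": {
  "deltas": [
    [0,[-0.006,0,0],[0,0,0]],
    [0,[0,0,0],[0,0,0]]
  ]
}}

```text
time_s: 7.68
tcp_pos: [0.5853, 0.0197, -0.0084]
orientation: [0.036, 0.999, 0.0, 0.0]
contact_force: [-1.1, 0.6, 0.1]
width: 0.002
grip_force: 0.3
```

Request:
{"op": "servo_tool", "data": {
  "deltas": [
    [0,[-0.006,0,0],[0,0,0]],
    [0,[0,0,0],[0,0,0]]
  ]
}}

```text
time_s: 7.92
tcp_pos: [0.5865, 0.0196, -0.0084]
orientation: [0.036, 0.999, 0.0, 0.0]
contact_force: [-0.3, -0.6, 0.7]
width: -0.001
grip_force: 0.3
```

Request:
{"op": "servo_tool", "data": {
  "deltas": [
    [0,[-0.004,0,0],[0,0,0]],
    [0,[0,0,0],[0,0,0]]
  ]
}}

```text
time_s: 8.18
tcp_pos: [0.5873, 0.0195, -0.0084]
orientation: [0.036, 0.999, -0.0, 0.0]
contact_force: [-1.0, 0.5, 0.6]
width: 0.001
grip_force: 0.4
```

Request:
{"op": "servo_tool", "data": {
  "deltas": [
    [0,[-0.004,0,0],[0,0,0]],
    [0,[0,0,0],[0,0,0]]
  ]
}}

```text
time_s: 8.43
tcp_pos: [0.5881, 0.0195, -0.0084]
orientation: [0.036, 0.999, -0.0, 0.0]
contact_force: [0.1, 0.5, 0.1]
width: -0.001
grip_force: 0.3
```

Request:
{"op": "servo_tool", "data": {
  "deltas": [
    [0,[-0.005,0,0],[0,0,0]],
    [0,[0,0,0],[0,0,0]]
  ]
}}

```text
time_s: 8.68
tcp_pos: [0.5884, 0.0194, -0.0085]
orientation: [0.036, 0.999, 0.0, -0.001]
contact_force: [-2.8, 1.3, 1.0]
width: -0.002
grip_force: 1.5
```

Request:
{"op": "servo_tool", "data": {
  "deltas": [
    [0,[-0.005,0,0],[0,0,0]],
    [0,[0,0,0],[0,0,0]]
  ]
}}

```text
time_s: 8.93
tcp_pos: [0.5883, 0.0194, -0.0087]
orientation: [0.036, 0.999, 0.0, -0.002]
contact_force: [-5.0, 0.5, 3.1]
width: -0.003
grip_force: 2.7
```

```bash
python3 -c "
from look import *
scene()"
```

```text
tcp gauge [-14.29330808 -13.12367023] -0.008694291945622108 [-4.99739492  0.47117841  3.05484334] 8.925
blob [103, 20, 13, 9, 55] gauge z44 [ 20.5 122.1]
blob [46, 28, 76, 38, 664] gauge z44 [ 52.8 -24.7]
blob [27, 42, 9, 11, 60] gauge z44 [ -23.9 -153.2]
blob [86, 49, 42, 31, 286] gauge z44 [160.1 -39.6]
blob [1, 54, 11, 14, 88] gauge z44 [ -16.8 -247.4]
```

The force has risen to 5 N and the motion has stopped, so the saddle is against the rail. Next I back off, rise 40 mm, turn by 110° and come down behind it.

Request:
{"op": "servo_tool", "data": {
  "deltas": [
    [0,[0.02,0,0],[0,0,0]],
    [0,[0.08,0,0],[0,0,0]],
    [0,[0,0,-0.1],[0,0,0]],
    [0,[0,0,-0.1],[0,0,0]],
    [0,[0,0,0],[0,0,0.0875]],
    [0,[0,0,0],[0,0,0.0875]],
    [0,[0,0,0],[0,0,0.0875]],
    [0,[0,0,0],[0,0,0.0875]],
    [0,[0,0,0],[0,0,0.0875]],
    [0,[0,0,0],[0,0,0.0875]]
  ]
}}

```text
time_s: 10.22
tcp_pos: [0.5713, 0.0207, 0.032]
orientation: [0.534, 0.845, 0.001, 0.001]
contact_force: [-1.1, -0.6, 0.4]
width: 0.0
grip_force: 0.0
```

Request:
{"op": "servo_tool", "data": {
  "deltas": [
    [0,[0,0,0],[0,0,0.0875]],
    [0,[0,0,0],[0,0,0.0875]],
    [0,[0,0,0],[0,0,0.0875]],
    [0,[0,0,0],[0,0,0.0875]],
    [0,[0,0,0],[0,0,0.0875]],
    [0,[-0.067,0.132,0],[0,0,0]],
    [0,[-0.067,0.133,0],[0,0,0]],
    [0,[0,0,0],[0,0,0]]
  ]
}}

```text
time_s: 11.22
tcp_pos: [0.6096, -0.0273, 0.032]
orientation: [0.841, 0.541, 0.001, 0.001]
contact_force: [-0.0, 0.9, 0.0]
width: -0.002
grip_force: 0.0
```

```bash
python3 -c "
from look import *
M=Ro.from_quat(o['orientation']).as_matrix();print('toolx angle in gauge',np.degrees(np.arctan2(M[1,0],M[0,0]))+4.01,M[2],o['joints'])
f=r.grab_frame('wrist');np.savez('pics/w6.npz',p=o['tcp_pos'],q=o['orientation'],**f);cv2.imwrite('pics/w6.png',f['image'][:,:,::-1])
"
```

```text
tcp gauge [ 10.23666884 -58.17669726] 0.031967888434751575 [-0.044504    0.90012275  0.0364355 ] 11.225
toolx angle in gauge 69.45825006039809 [ 0.00103509  0.00359448 -0.999993  ] [-4.44518482e-02  5.60962146e-01  5.45962088e-02  1.06070992e+00
 -3.87117216e-04  1.95485449e+00]
```

View pics/w6.png

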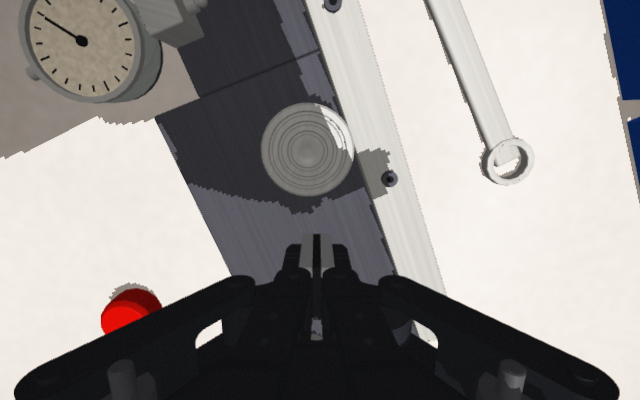

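The wrist view shows the saddle at (308,149), touching the rail's edge at about column 353. The tips at (316,235) are behind it, with the dial and clamp at upper left. I'll compute its position and then descend.

```bash
cat >> look.py <<'E'
def wrist():
    o=r.observe();f=r.grab_frame('wrist');T=wT(dict(f,p=o['tcp_pos'],q=o['orientation']))
    im=f['image'];gr=cv2.medianBlur(cv2.cvtColor(im,cv2.COLOR_RGB2GRAY),3)
    c=cv2.HoughCircles(gr,cv2.HOUGH_GRADIENT,1.2,60,param1=80,param2=22,minRadius=40,maxRadius=75)
    for u in ([] if c is None else c[0][:5]):print(u.round(1),'gauge',(g(t0,R0,onz(f,u[:2],.044,T))*1e3).round(1))
    return f,T
E
python3 -c "
from look import *
f=load('w6');print(g(t0,R0,onz(f,(308,149),.044,wT(f)))*1e3)
wrist()"
```

```text
tcp gauge [  8.89075161 -57.30023961] 0.03172529164175174 [-0.27962002  0.25952195 -0.37091863] 11.275
[ 23.68781554 -12.18459201]
[310.2 149.4  47.2] gauge [ 23.3 -11.9]
[99.  29.4 66.2] gauge [-51.1  77.3]
[252.6  69.   70.2] gauge [10.8 35.1]
```

Request:
{"op": "servo_tool", "data": {
  "deltas": [
    [0,[0,-0.025,0.07],[0,0,0]],
    [0,[0,0,0.07],[0,0,0]],
    [0,[0,0,0.06],[0,0,0]],
    [0,[0,0,0],[0,0,0]]
  ]
}}

```text
time_s: 11.82
tcp_pos: [0.601, -0.0232, -0.0103]
orientation: [0.841, 0.542, -0.001, -0.001]
contact_force: [-0.6, 0.7, -0.6]
width: -0.004
grip_force: 0.0
```

```bash
python3 -c "
from look import *
wrist()"
```

```text
tcp gauge [  1.37365644 -54.71446556] -0.010279365609276642 [-0.55642241  0.67622563 -0.57120834] 11.825
[325.8 160.2  59.8] gauge [ 22.7 -11.3]
[40.2 35.4 55. ] gauge [-58.7  67.4]
[256.2 244.2  56.9] gauge [-17.7 -34.8]
[371.4 255.   51.6] gauge [ 27.1 -56.8]
[431.4 161.4  40.8] gauge [ 61.9 -26.4]
```

Request:
{"op": "servo_tool", "data": {
  "deltas": [
    [0,[0,0.02,-0.01],[0,0,0]],
    [0,[0.0234,-0.0088,0],[0,0,0]],
    [0,[0.0234,-0.0088,0],[0,0,0]],
    [0,[0.0234,-0.0088,0],[0,0,0]],
    [0,[0.0234,-0.0088,0],[0,0,0]],
    [0,[0.0234,-0.0088,0],[0,0,0]],
    [0,[0.0234,-0.0088,0],[0,0,0]],
    [0,[0,0,0],[0,0,0]]
  ]
}}

```text
time_s: 12.88
tcp_pos: [0.6085, 0.0056, -0.0065]
orientation: [0.84, 0.542, 0.0, -0.0]
contact_force: [0.6, 0.2, -0.5]
width: 0.003
grip_force: 0.0
```

```bash
python3 -c "
from look import *
wrist();scene()"
```

```text
tcp gauge [  6.75116287 -25.44999068] -0.006460846253444043 [ 0.56834221  0.23906923 -0.47072112] 12.875
[322.2 181.8  58.4] gauge [23.2  9.3]
[63.  90.6 66.4] gauge [-58.7  78.5]
[118.2 115.8  43.8] gauge [-43.4  62.7]
[365.4 263.4  45. ] gauge [ 28.5 -32.6]
blob [107, 23, 9, 6, 30] gauge z44 [ 30.1 122.2]
blob [46, 28, 76, 38, 477] gauge z44 [ 62.4 -29.1]
blob [27, 42, 9, 11, 60] gauge z44 [ -23.8 -153.2]
blob [86, 49, 42, 31, 285] gauge z44 [160.3 -39.9]
blob [1, 54, 11, 14, 87] gauge z44 [ -17.1 -247.2]
```

It slides and keeps to the rail (x unchanged at 23 by the wrist measure). On I go.

Request:
{"op": "servo_tool", "data": {
  "deltas": [
    [0,[0.0234,-0.0088,0],[0,0,0]],
    [0,[0.0234,-0.0088,0],[0,0,0]],
    [0,[0.0234,-0.0088,0],[0,0,0]],
    [0,[0.0234,-0.0088,0],[0,0,0]],
    [0,[0.0234,-0.0088,0],[0,0,0]],
    [0,[0.0234,-0.0088,0],[0,0,0]],
    [0,[0.0234,-0.0088,0],[0,0,0]],
    [0,[0.0234,-0.0088,0],[0,0,0]],
    [0,[0,0,0],[0,0,0]]
  ]
}}

```text
time_s: 14.1
tcp_pos: [0.6112, 0.0455, -0.0063]
orientation: [0.84, 0.542, 0.0, -0.0]
contact_force: [0.2, -0.2, 0.1]
width: 0.001
grip_force: 0.0
```

```bash
python3 -c "
from look import *
wrist()"
```

```text
tcp gauge [ 6.73675657 14.55074087] -0.006332996950391079 [ 0.1888317  -0.21936579  0.13658214] 14.1
[322.2 180.6  58.4] gauge [23.4 49.8]
[113.4 189.   62.4] gauge [-60.3  77.1]
[281.4 107.4  73. ] gauge [18.4 83.1]
[411.   84.6  65.1] gauge [68.7 73.4]
[198.6 174.6  46.6] gauge [-24.   70.2]
```

Request:
{"op": "servo_tool", "data": {
  "deltas": [
    [0,[0.0187,-0.007,0],[0,0,0]],
    [0,[0.0187,-0.007,0],[0,0,0]],
    [0,[0.014,-0.0053,0],[0,0,0]],
    [0,[0.014,-0.0053,0],[0,0,0]],
    [0,[0.014,-0.0053,0],[0,0,0]],
    [0,[0.014,-0.0053,0],[0,0,0]],
    [0,[0,0,0],[0,0,0]]
  ]
}}

```text
time_s: 15.02
tcp_pos: [0.6121, 0.065, -0.0065]
orientation: [0.841, 0.542, -0.0, -0.0]
contact_force: [-1.8, -2.2, 1.8]
width: -0.002
grip_force: 1.0
```

```bash
python3 -c "
from look import *
wrist()"
```

```text
tcp gauge [ 6.22097419 34.05640642] -0.006470226765860662 [-1.82882636 -2.20277329  1.787715  ] 15.025
[324.6 181.8  58.5] gauge [23.7 68.5]
[148.2 213.   69. ] gauge [-52.   82.1]
[244.2 213.   50.6] gauge [-13.4  67.7]
[275.4  97.8  74.3] gauge [ 17.2 106.7]
[424.2 125.4  59.8] gauge [68.8 76.2]
```

Request:
{"op": "servo_tool", "data": {
  "deltas": [
    [0,[0.007,-0.0026,0],[0,0,0]],
    [0,[0.007,-0.0026,0],[0,0,0]],
    [0,[0,0,0],[0,0,0]]
  ]
}}

```text
time_s: 15.45
tcp_pos: [0.6123, 0.0679, -0.0065]
orientation: [0.841, 0.542, 0.0, -0.0]
contact_force: [-1.5, -1.5, 0.6]
width: -0.004
grip_force: 1.1
```

Request:
{"op": "servo_tool", "data": {
  "deltas": [
    [0,[0.0047,-0.0018,0],[0,0,0]],
    [0,[0.0047,-0.0018,0],[0,0,0]],
    [0,[0,0,0],[0,0,0]]
  ]
}}

```text
time_s: 15.82
tcp_pos: [0.6125, 0.0699, -0.0065]
orientation: [0.841, 0.542, 0.0, -0.0]
contact_force: [-2.0, -1.3, 0.2]
width: 0.001
grip_force: 1.1
```

The plunger's load shows in the force, and about 3 mm remain. I'll continue in 1 mm steps.

Request:
{"op": "servo_tool", "data": {
  "deltas": [
    [0,[0.0047,-0.0018,0],[0,0,0]],
    [0,[0.0047,-0.0018,0],[0,0,0]],
    [0,[0,0,0],[0,0,0]]
  ]
}}

```text
time_s: 16.2
tcp_pos: [0.6127, 0.072, -0.0065]
orientation: [0.841, 0.542, 0.0, -0.0]
contact_force: [-2.1, -1.7, -1.4]
width: 0.002
grip_force: 1.0
```

Request:
{"op": "servo_tool", "data": {
  "deltas": [
    [0,[0.0047,-0.0018,0],[0,0,0]],
    [0,[0,0,0],[0,0,0]]
  ]
}}

```text
time_s: 16.45
tcp_pos: [0.6127, 0.0729, -0.0065]
orientation: [0.841, 0.542, 0.0, -0.0]
contact_force: [-1.5, -1.5, 0.1]
width: -0.001
grip_force: 0.9
```

Request:
{"op": "servo_tool", "data": {
  "deltas": [
    [0,[0.0047,-0.0018,0],[0,0,0]],
    [0,[0,0,0],[0,0,0]]
  ]
}}

```text
time_s: 16.7
tcp_pos: [0.6127, 0.0735, -0.0065]
orientation: [0.841, 0.542, -0.0, 0.0]
contact_force: [-2.4, -2.2, -1.4]
width: -0.001
grip_force: 1.3
```

Request:
{"op": "servo_tool", "data": {
  "deltas": [
    [0,[0.0047,-0.0018,0],[0,0,0]],
    [0,[0,0,0],[0,0,0]]
  ]
}}

```text
time_s: 16.95
tcp_pos: [0.6127, 0.0736, -0.0065]
orientation: [0.841, 0.541, -0.001, 0.001]
contact_force: [-1.8, -4.6, 0.2]
width: -0.003
grip_force: 2.6
```

Request:
{"op": "servo_tool", "data": {
  "deltas": [
    [0,[0.0047,-0.0018,0],[0,0,0]],
    [0,[0,0,0],[0,0,0]]
  ]
}}

```text
time_s: 17.2
tcp_pos: [0.6127, 0.0736, -0.0064]
orientation: [0.841, 0.541, -0.001, 0.001]
contact_force: [-2.2, -6.6, 1.3]
width: -0.001
grip_force: 3.6
```

```bash
python3 -c "
from look import *
wrist()"
```

```text
tcp gauge [ 6.24906776 42.66675917] -0.006436257217586776 [-2.23663169 -6.61672055  1.30182617] 17.2
[328.2 184.2  53.2] gauge [24.8 75.8]
[151.8 234.6  66.4] gauge [-55.1  81.7]
[421.8 147.   67.7] gauge [65.7 77. ]
[246.6 211.8  62.4] gauge [-12.1  76.7]
[460.2 227.4  67.7] gauge [72.  37.5]
```

Motion has stopped with the force rising along y: the saddle is on the end stop. I'll back straight off, then up.

Request:
{"op": "servo_tool", "data": {
  "deltas": [
    [0,[-0.01,0,0],[0,0,0]],
    [0,[-0.02,0,0],[0,0,0]],
    [0,[-0.06,0,0],[0,0,0]],
    [0,[-0.06,0,0],[0,0,0]],
    [0,[0,0,-0.15],[0,0,0]],
    [0,[0,0,-0.2],[0,0,0]],
    [0,[0,0,-0.2],[0,0,0]],
    [0,[0,0,0],[0,0,0]],
    [0,[0,0,0],[0,0,0]]
  ]
}}

```text
time_s: 18.38
tcp_pos: [0.6, 0.0479, 0.1033]
orientation: [0.841, 0.541, -0.0, -0.0]
contact_force: [0.3, -0.1, -0.4]
width: -0.003
grip_force: 0.0
```

```bash
python3 -c "
from look import *
f,T=wrist();scene()
im=f['image'];gr=cv2.cvtColor(im,cv2.COLOR_RGB2GRAY)
# where home, stop face, plunger line, rail face should show (frame shift from dial)
c=cv2.HoughCircles(cv2.medianBlur(gr,3),cv2.HOUGH_GRADIENT,1.2,40,param1=80,param2=30,minRadius=25,maxRadius=60)
for u in c[0][:6]:print(u.round(1),(g(t0,R0,onz(f,u[:2],.044,T))*1e3).round(1))
# gray profiles through saddle centre (z44): along +y to stop, along +x to rail, -x to plunger
u=min(c[0],key=lambda u:np.linalg.norm(g(t0,R0,onz(f,u[:2],.044,T))*1e3-[23,77]));s=g(t0,R0,onz(f,u[:2],.044,T))
for d in([0,1],[1,0],[-1,0]):
    L=[]
    for k in range(18,42,1):
        q=proj(f,np.append(R0@(s+np.array(d)*k/1e3)+t0,.040),T);q=np.round(q).astype(int);L.append(int(gr[q[1],q[0]]) if 0<=q[0]<640 and 0<=q[1]<400 else -1)
    print(d,L)
"
```

```text
tcp gauge [-4.59405316 16.13762629] 0.10332226706092534 [ 0.32888936 -0.12148289 -0.3990265 ] 18.375
[219.  150.6  40.5] gauge [-58.8  77.8]
[310.2  94.2  73. ] gauge [19.8 91.5]
[103.8 193.8  48. ] gauge [-157.3   78.7]
[363.  205.8  54.3] gauge [29.  -1.4]
[ 88.2 129.   46.2] gauge [-142.7  126.1]
blob [71, 13, 13, 13, 75] gauge z44 [-51.1  50.4]
blob [98, 21, 18, 12, 92] gauge z44 [ 26.1 105.5]
blob [46, 28, 76, 38, 508] gauge z44 [ 62.  -28.5]
blob [27, 42, 9, 11, 60] gauge z44 [ -23.8 -153.2]
blob [86, 49, 42, 31, 293] gauge z44 [160.5 -39.6]
blob [1, 54, 11, 14, 89] gauge z44 [ -16.1 -247.6]
[219.  153.   35.2] [-59.6  76.1]
[321.  113.4  34. ] [22.4 76.2]
[ 93.  211.8  31.6] [-172.9   68.9]
[ 88.2 112.2  33.6] [-136.4  136.6]
[0, 1] [171, 218, 194, 228, 228, 226, 157, 161, 226, 220, 220, 221, 221, 223, 226, 226, 226, 224, 221, 223, 225, 226, 225, 222]
[1, 0] [227, 220, 201, 142, 211, 232, 228, 189, 209, 226, 227, 226, 225, 228, 228, 224, 223, 221, 221, 223, 228, 227, 229, 228]
[-1, 0] [102, 118, 109, 116, 125, 119, 103, 105, 120, 123, 120, 122, 121, 94, 77, 103, 125, 127, 123, 123, 121, 120, 124, 125]
```

The saddle measures level with the dial (y difference 0.1 mm). There is no dark gap to the rail or stop, the fingers are clear and the bystanders are unmoved. Handing in.

```bash
python3 -c "
from bench import r
print(r.finish_job())"
```

```text
the job is handed in; nothing more can be done
None
```

The saddle is home in the corner against rail and end stop, level with the dial's plunger, and the robot is clear of it; the job was handed in at about 18 s of the 43 s, but the hand-in returned no verdict.

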